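Proof-pull a printed lug on the tension gauge

ROBOT

A 6-joint arm with a two-finger parallel gripper is mounted at the origin on the work surface. World frame = base frame: x ahead of the robot, y to its left, z up, the work surface at z = 0. Lengths are in m, angles in rad, forces in N, time in s.
With the tool pointing down it reaches from about 0.375 to 0.975 m from the base axis. Payload 3.8 kg.
Tool frame: the origin (TCP) lies on the centre line of the jaws, within the pads' length; the fingertips stand 14 mm ahead of it and the grasp point (between the pads) lies 5 mm behind it; z points along the fingers, y is the line along which they close (so a half turn about z gives the same grasp; the last joint's range is limited). The gripper opens to 88 mm and grips with 3 to 60 N. Pads are 18 mm wide; open, the fingers measure 123 mm over their backs; the gripper's body (75 mm by 187 mm) begins 45 mm behind the grasp point.
Start: joints at [1.129, 0.264, 1.604, -0, 1.274, -0.037], TCP at [0.266, 0.62, 0.253] pointing down, gripper open.
Joint ranges: [-2.63, 2.63], [-0.94, 2.18], [0.31, 2.57], [-1.31, 4.45], [0, 2.66], [-2.55, 2.55]. Speed limits (rad/s): [2.57, 2.57, 3.14, 3.14, 3.14, 3.14].

INTERFACE

Orientations are given as a unit quaternion [x, y, z, w].
In Python, from rig import ctrl gives the robot as it stands. The module is installed in compiled form; this text tells all that it offers.
- The arm moves only by the tool play_rows, never from a script. Its argument "increments" is a list of rows, each a list of 2 entries, a list of its own where there are three numbers: the shift along the tool's x, y, z in units of 300 mm (1.0 is 300 mm), then the turn, a rotation vector about the tool's x, y, z in units of 2 rad (1.0 is 2 rad). In form: [[[tx, ty, tz], [rx, ry, rz]], ...]. A call has 1 to 20 rows; each row is the pose to reach, as a shift and turn from the pose commanded when the call began, along the tool's axes at that moment; what a row does not reach only later rows make up. A row lasts 1/10 s, in which the tool goes at most 50 mm and 8.59 degrees, less where a joint would pass 70% of its speed; a pose out of reach is approached as far as the arm can. A call with a number of a shift or a turn outside -1 to 1 is refused whole. A call with a gripper value outside its range is refused whole. "jaw" is the opening, from 0 (shut) to 1 (fully open), set as the call begins (left out, the last holds). The fingers move at their own pace and stop on an object; the grip force is fixed at half the most. Time passes only in rows, so rows that repeat a pose let the fingers close. It gives the time, the measured TCP pose, the force, the opening and the grip force at its end, in the units of the state.
- ctrl.get_obs(): the state, without advancing time (a new reading comes with each control period).
- ctrl.get_image(name): name is "scene" or "top" or "wrist"; returns a dict with "img" (400x640x3 uint8, blue, green, red), "z_map" (400x640 float32, m along the optical axis (not along the pixel's ray), 0 where there is no reading), "mtx" (3x3 intrinsics, pixels), "k1" (the pictures are not rectified: a ray, as slopes to the right and down, at radius r is drawn at 1 + k1 r^2 times it, then the intrinsics apply), "view" (4x4, takes a point from world to camera coordinates); the wrist camera has in their place "hand_eye" (4x4, takes a point from camera to tool coordinates, whose origin is the TCP and whose axes are the flange's). Camera axes: x right, y down, z forward; pixel columns grow to the right and rows downward; lengths in m; the calibration is good to about 2 mm. A picture is of the moment at which its call begins: read the wrist's pose just before it.
- ctrl.job_done(): hands the job in; it is judged then, once.
The state is a dict: "t": time; "joint_positions": joint angles; "joint_velocities": joint speeds; "joint_efforts": joint torques, N m; "position": TCP position; "tcp_rot": TCP orientation; "ft_force": force on the tool from outside, world axes, zero at the start; "ft_torque": the same for the moment, N m; "opening": opening from 0.0 (shut) to 1.0 (fully open); "grip_force": force on a finger pad.
Only numpy, scipy, OpenCV 4.12 (cv2) and the standard library are available. Lean on these libraries where they do the work, as an engineer would, in place of code of your own. Each camera call takes 0.05 s, during which the arm holds its last target. There are 200 camera calls.

TASK

Test the printed lug on the pull rig: slide the carriage fully home so that the lug's hole lines up with the gauge's fork, and push the round-headed pin from the rack down through them until its collar sits on the fork. Then pull the carriage by its handle until the gauge's index stands level with the set flag, hold it there for two seconds, and ease it gently back home without letting it snap, so that the drag pointer is left showing the flag's reading. Leave the pin in the fork and everything else where it stands.

Things in the scene. Friction and masses are not known exactly. Their poses are not given: they have to be found in the camera images.
- rig: pull-test rig, fixed to the table: grey base plate 400 x 110 x 12 mm (local x from -180 to +220 mm). Origin on the table straight under the gauge's fork hole (gauge home). Local +x is the direction of pull, z up. The gauge housing (120 x 60 mm, top at z = 62 mm) covers local x -180 to -60; the carriage with its handle runs on two rods at local x +50 to +200
- fork_hole (a point): centre of the 16 mm round hole in the steel fork, on top of its upper plate (64 mm above the table). Fork: two plates 50 x 44 x 10 mm with a 14 mm gap, both holes in line. It is the outer end of the sprung gauge slide and moves with it; its axes are the rig's
- lug_hole (a point): centre of the 16 mm hole in the printed lug, on the lug's top face (53 mm above the table). The lug is 36 mm wide, 12 mm thick, clamped on the carriage, and runs between the fork's plates; the holes are in line when the carriage is fully home
- handle_top (a point): centre of the top of the carriage's upright handle (100 mm above the table): a block 18 mm along the rig's x, 40 mm along its y, free from 55 to 100 mm height; when home it is 100 mm from the fork hole along the rig's +x
- carriage (a joint): travel of the carriage from home (0, against its stop, towards the gauge) along the rig's +x, up to 0.065 m; stays where it is left (about 1 N friction)
- gauge (a joint): how far the sprung gauge slide is pulled out along the rig's +x, 0 (home) to 0.06 m; the spring pulls back with 4.5 N at home plus 0.15 N per mm. The pin has about 3 mm of play, so it follows the carriage late
- index (a point): top of the gauge's index: a steel blade 40 mm wide standing up through the housing top, moving with the gauge slide; this point lies on its front (+x) face, 81 mm above the table
- pointer_face (a point): drag pointer: a black blade 40 x 6 mm with a small knob, on the housing in front of the index. The index pushes it along +x and it stays at the furthest reading. The point is the middle of the face that the index pushes, 77 mm above the table
- flag_top (a point): set flag: a thin aluminium plate (4 mm along x, 34 mm tall) clipped to the rig's +y edge of the housing at the wanted reading; the point is the middle of its top edge, 92 mm above the table; its axes are the rig's. It does not move in use
- rack: plywood rack, fixed, 175 x 60 x 62 mm with three 16 mm holes in a row along its x, 55 mm apart; origin under its centre. Holds the pin, the stub and the driver, in any order, each hanging by its collar
- pin: the headed pin, steel, 92 mm long: shank 13 mm diameter and 50 mm long with a tapered foot, collar 26 mm diameter and 6 mm thick, above it a round plain barrel head 20 mm diameter and 36 mm tall to grip. Origin at the foot, z along the pin towards the head (up). Fully seated, the collar lies on the fork's upper plate
- pin_collar (a point): centre of the underside of the pin's collar, 50 mm above the foot
- stub: decoy in the rack: short square-headed steel stub, head 24 x 24 mm and 20 mm tall above the collar; origin 50 mm below its collar, z up
- driver: decoy in the rack: small screwdriver with a slim tapered black handle 54 mm tall above its collar; origin 50 mm below its collar, z up
- spool: bystander: white filament spool lying flat, 100 mm diameter, 54 mm high, origin under its centre
- glue: bystander: upright bottle 40 mm diameter, 150 mm tall, origin under its centre; it stands beside the carriage
- mug: bystander: terracotta mug, 76 mm diameter, 85 mm tall, handle to its own +y, origin under its centre
- tower: bystander: printed castle tower 40 x 40 x 72 mm, origin under its centre
- spanner: bystander: spanner 150 mm long lying along its x, beside the carriage
- can: bystander: tall aluminium can 50 mm diameter, 170 mm tall, standing close to one end of the rack, origin under its centre
- pot: bystander: small white bowl 70 mm diameter, 50 mm high, origin under its centre
There are look-alikes about, which are no part of the job. Leave any orange or yellow look-alike of the pin alone.

How it is judged:
On the way, in this order (a step that is already met when the one before it is completed fails the run):
1. the pin is seated through fork and lug with its collar on the fork (z of pin_collar in the frame of fork_hole between -0.004 and 0.004 m and horizontal distance between pin_collar and fork_hole below 0.005 m and angle between pin's own z axis and vertical below 0.15 rad), for 0.2 s.
2. with the pin in, the gauge is pulled out until the index is level with the set flag within 4 mm, and held there for a second (all of step 1 and x of index in the frame of flag_top between -0.004 and 0.004 m), for 1 s.
At the end, for the whole second after the job is handed in: The gauge is back home (under 3 mm), the carriage is home (under 5 mm), the pin is still seated (collar within 4 mm of the fork's top, within 5 mm of the hole's centre, upright within 0.15 rad) and at rest, and the drag pointer's face stands level with the set flag within 5 mm (all of step 1 and x of pointer_face in the frame of flag_top between -0.005 and 0.005 m and value of joint gauge below 0.003 m and value of joint carriage below 0.005 m and linear speed of pin below 0.02 m/s); the robot touches nothing.
It fails at once if the gauge snaps back (faster than 0.25 m/s) (velocity of joint gauge below -0.25 m/s).
It fails at once if a bystander is moved more than 30 mm (distance of any of stub, driver, spool, glue, mug, tower, spanner, can, pot from where it was at the start of the episode above 0.03 m).
It also fails if it takes over 72 s, if anything falls off the work surface, if the arm or the gripper's body presses on something with over 40 N, if the wrist force passes 120 N, or if a joint passes its speed limit or range.

## Working session

There is one attempt and no reset: what is moved stays moved. The work goes in short steps, Python scripts to look and compute and a tool call to move; the robot and the scene stay as the last step left them, time stands still between calls to the robot, and variables do not carry over. Pictures are saved under pics/ and viewed, at most 10 in all, crops included, and the job is handed in when it is done.

Besides the shell and the picture viewer there is one more tool, called by a JSON object that holds its "fn" and its "kwargs", one argument or row to a line. play_rows: Moves the arm, as the interface text tells. Its arguments: {"type":"object","properties":{"increments":{"type":"array"},"jaw":{"type":"number"}},"required":["increments"]}

```bash
mkdir -p pics; cat > h.py <<'E'
import numpy as np, cv2
from scipy.spatial.transform import Rotation as R
from rig import ctrl
def grab(n):
    o=ctrl.get_obs(); d=ctrl.get_image(n)
    if n=='wrist':
        T=np.eye(4);T[:3,:3]=R.from_quat(o['tcp_rot']).as_matrix();T[:3,3]=o['position']
        d['c2w']=T@d['hand_eye']
    else: d['c2w']=np.linalg.inv(d['view'])
    return d
def rays(d,px):
    px=np.atleast_2d(np.float32(px)); p=cv2.undistortPoints(px[:,None],d['mtx'],np.array([d['k1'],0,0,0.]))[:,0]
    return np.c_[p,np.ones(len(p))]
def onplane(d,px,z):
    r=rays(d,px)@d['c2w'][:3,:3].T; c=d['c2w'][:3,3]
    return c+r*((z-c[2])/r[:,2:])
def cloud(d):
    h,w=d['z_map'].shape; v,u=np.mgrid[:h,:w]
    r=rays(d,np.c_[u.ravel(),v.ravel()])*d['z_map'].reshape(-1,1)
    return (r@d['c2w'][:3,:3].T+d['c2w'][:3,3]).reshape(h,w,3)
E
python3 - <<'E'
from h import *
import pickle
for n in('scene','top'):
    d=grab(n); pickle.dump(d,open(n+'.pkl','wb')); cv2.imwrite(f'pics/{n}.png',d['img'])
    print(n,d['c2w'].round(3).tolist(),d['mtx'][0,0],d['k1'])
o=ctrl.get_obs();print(o)
E
```

```text
scene [[-0.658, 0.49, -0.572, 1.253], [0.753, 0.441, -0.488, 0.564], [0.014, -0.752, -0.659, 0.85], [0.0, 0.0, 0.0, 1.0]] 435.41050262517916 0.017160279895172763
top [[0.002, -0.988, 0.157, 0.408], [-1.0, -0.003, -0.004, -0.01], [0.005, -0.157, -0.988, 1.351], [0.0, 0.0, 0.0, 1.0]] 456.1942350481062 -0.09102914906192053
{'t': 0.1, 'joint_positions': array([ 1.12907735e+00,  2.64663761e-01,  1.60521382e+00,  1.21102627e-05,
        1.27369411e+00, -3.69202624e-02]), 'joint_velocities': array([ 0.00074895, -0.00350291, -0.00386653, -0.00108636, -0.00010397,
       -0.00108117]), 'joint_efforts': array([ 1.09851212e-04, -5.03617108e+01, -3.58071113e+01,  7.30729150e-02,
        2.32258765e-02, -7.85285624e-05]), 'position': array([0.26559113, 0.61989858, 0.2515347 ]), 'tcp_rot': array([ 2.01021932e-01,  9.79586241e-01, -9.59947414e-04, -2.40180935e-04]), 'ft_force': array([-1.09824524, -0.55535383,  0.59641557]), 'ft_torque': array([ 0.01223518, -0.01716147,  0.01957299]), 'grip_force': 0.0, 'opening': 1.0015342355023835}
```

View pics/top.png

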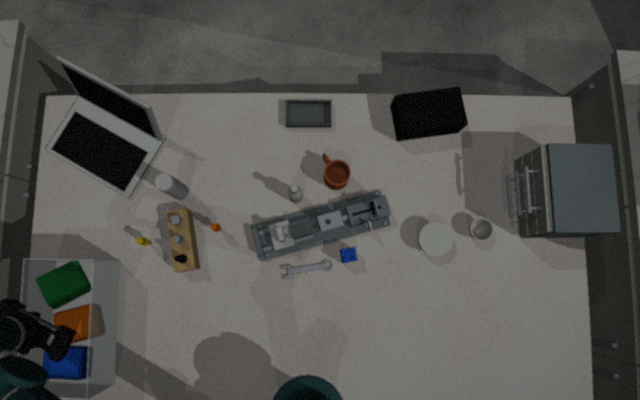

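View pics/scene.png

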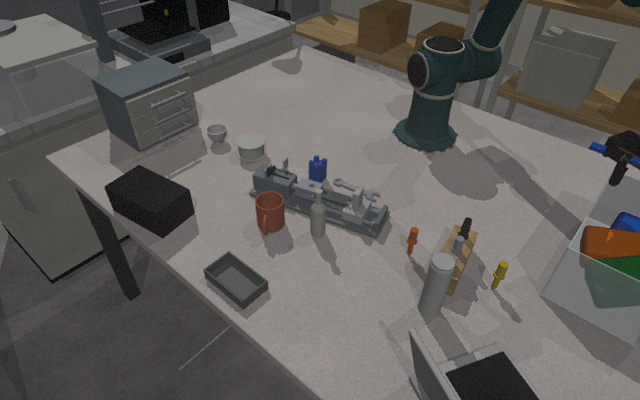

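The top view shows the rack at about (180,240) with heads at (176,218), (179,238) and the black driver (181,258). The look-alikes are orange (215,227) and yellow (143,240). The rig runs from (385,205), gauge end, to (258,240), with the handle at about (280,230). Candidates for the pin are therefore (176,218) and (179,238). I'll check both in a close crop.

```bash
python3 - <<'E'
from h import *
import pickle
t=pickle.load(open('top.pkl','rb'));s=pickle.load(open('scene.pkl','rb'))
def c(d,x,y,w,h): return cv2.resize(d['img'][y:y+h,x:x+w],(400,300),interpolation=cv2.INTER_CUBIC)
m=np.vstack([np.hstack([c(t,140,200,80,60+15)[:300],c(s,390,210,120,90)]),np.hstack([c(t,245,180,150,112),c(s,240,145,160,120)])])
m=np.clip(m.astype(float)*1.6,0,255).astype(np.uint8);cv2.imwrite('pics/m.png',m)
P=cloud(t)
for u,v in [(176,218),(179,238),(181,258),(280,230),(282,222),(330,220),(322,222),(350,217),(365,211),(370,207),(380,205),(366,230),(215,227),(164,182)]:
    print((u,v),P[v,u].round(3))
E
```

```text
(176, 218) [0.548 0.371 0.088]
(179, 238) [0.491 0.356 0.1  ]
(181, 258) [0.436 0.345 0.111]
(280, 230) [0.515 0.077 0.097]
(282, 222) [0.543 0.075 0.047]
(330, 220) [ 0.548 -0.062  0.057]
(322, 222) [ 0.541 -0.039  0.063]
(350, 217) [ 0.556 -0.119  0.063]
(365, 211) [ 0.573 -0.162  0.063]
(370, 207) [ 0.584 -0.176  0.065]
(380, 205) [ 0.59  -0.205  0.066]
(366, 230) [ 0.523 -0.17   0.013]
(215, 227) [0.524 0.26  0.088]
(164, 182) [0.635 0.383 0.171]
```

View pics/m.png

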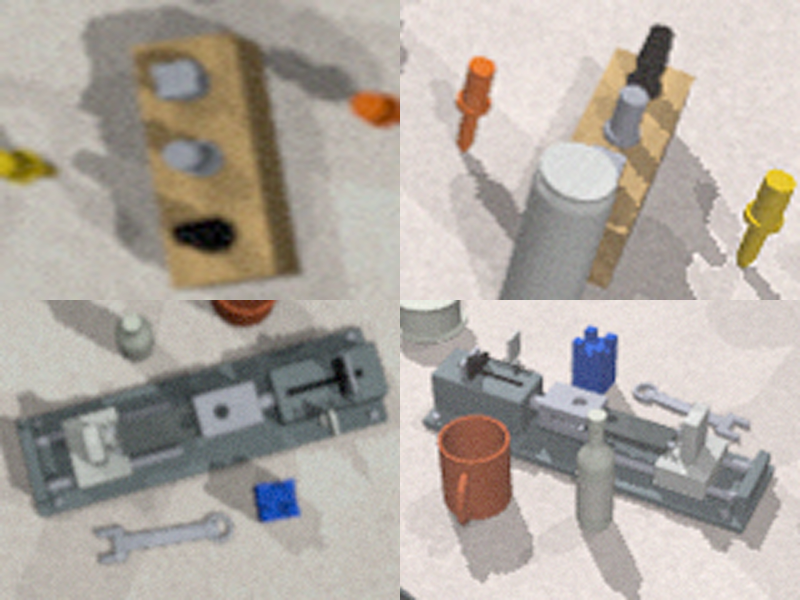

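The pin is the middle, round-headed item at top pixel (179,238), with its head top at 0.10 m as expected. The square stub is at (176,218) and the black driver at (181,258). The fork hole is at about (328,221), the flag at about (368,216) and the handle at about (281,232).

```bash
python3 - <<'E'
from h import *
import pickle
t=pickle.load(open('top.pkl','rb'));P=cloud(t)
def sel(c,r,z0,z1): return P[(np.hypot(P[...,0]-c[0],P[...,1]-c[1])<r)&(P[...,2]>z0)&(P[...,2]<z1)&(t['z_map']>0)]
a=sel((.49,.357),.03,.092,.112);print('pin',len(a),a.mean(0))
a=sel((.548,.371),.03,.08,.095);print('stub',len(a),a.mean(0))
a=sel((.436,.345),.03,.1,.13);print('drv',len(a),a.mean(0))
a=sel((.515,.077),.05,.09,.11);print('handle',len(a),a.mean(0),a.min(0),a.max(0),cv2.minAreaRect(np.float32(a[:,:2]*1000)))
B=sel((.54,-.03),.25,.006,.018); 
q=cv2.minAreaRect(np.float32(B[:,:2]*1000));print('base',q)
a=sel((.58,-.18),.09,.057,.070);print('housing',cv2.minAreaRect(np.float32(a[:,:2]*1000)))
a=sel((.58,-.18),.1,.072,.1);print('hi',len(a),a.round(3)[::4].tolist())
print('hole',onplane(t,(328.2,221.1),.064))
g=sel((.64,.04),.06,.05,.16);print('glue',g.mean(0))
E
```

```text
pin 45 [0.49032148 0.36293863 0.10288643]
stub 73 [0.54499974 0.37291414 0.08716093]
drv 44 [0.43549032 0.35165555 0.11726588]
handle 96 [0.50717469 0.07848155 0.10022546] [0.48741125 0.06621389 0.09296418] [0.52667772 0.09126938 0.10652577] ((507.2127685546875, 78.62836456298828), (40.028953552246094, 17.64404296875), 16.070528030395508)
base ((539.6946411132812, -31.103668212890625), (493.4521484375, 471.4671325683594), 74.91682434082031)
housing ((561.4490966796875, -164.4900360107422), (86.8570785522461, 139.1436309814453), 15.597332954406738)
hi 95 [[0.602, -0.186, 0.078], [0.599, -0.188, 0.08], [0.596, -0.182, 0.085], [0.592, -0.173, 0.088], [0.594, -0.186, 0.076], [0.59, -0.176, 0.086], [0.591, -0.188, 0.08], [0.587, -0.179, 0.086], [0.585, -0.176, 0.083], [0.582, -0.177, 0.081], [0.582, -0.19, 0.084], [0.579, -0.182, 0.082], [0.577, -0.183, 0.076], [0.574, -0.183, 0.077], [0.571, -0.182, 0.079], [0.569, -0.18, 0.073], [0.568, -0.196, 0.08], [0.565, -0.197, 0.078], [0.56, -0.183, 0.076], [0.538, -0.169, 0.095], [0.534, -0.168, 0.078], [0.53, -0.171, 0.097], [0.524, -0.171, 0.095], [0.519, -0.172, 0.087]]
hole [[ 0.54373954 -0.05662824  0.064     ]]
glue [0.61869484 0.03771968 0.10743254]
```

```bash
cat >> h.py <<'E'
def go(p,yaw):
    "shift/turn in units to reach world TCP p with tool y at world angle yaw, tool down"
    o=ctrl.get_obs(); M=R.from_quat(o['tcp_rot'])
    c,s=np.cos(yaw),np.sin(yaw); T=R.from_matrix(np.array([[-s,c,0],[c,s,0],[0,0,-1]])@np.diag([1,1,1]))
    if T.as_matrix()[2,2]>0 or np.linalg.det(T.as_matrix())<0: raise SystemExit
    return (M.inv().apply(np.array(p)-o['position'])/.3).round(4).tolist(),((M.inv()*T).as_rotvec()/2).round(4).tolist()
E
python3 - <<'E'
from h import *
print(go((.45,.25,.25),1.838)); print(go((.507,.0785,.24),1.838))
E
```

```text
([-1.0506, -0.8912, 0.0068], [-0.0009, -0.0004, -0.336])
([-1.4504, -1.3418, 0.041], [-0.0009, -0.0004, -0.336])
```

{"fn": "play_rows", "kwargs": {
  "increments": [
    [[-0.1,-0.1,0],[0,0,-0.05]],
    [[-0.25,-0.22,0],[0,0,-0.12]],
    [[-0.4,-0.35,0],[0,0,-0.19]],
    [[-0.55,-0.5,0],[0,0,-0.26]],
    [[-0.7,-0.65,0],[0,0,-0.336]],
    [[-0.85,-0.8,0],[0,0,-0.336]],
    [[-1.0,-0.95,0],[0,0,-0.336]],
    [[-1.0,-0.95,0],[0,0,-0.336]],
    [[-1.0,-0.95,0],[0,0,-0.336]]
  ],
  "jaw": 0.6
}}

```text
t: 1.0
position: [0.4298, 0.2369, 0.2523]
tcp_rot: [-0.132, 0.991, -0.001, -0.0]
ft_force: [0.3, 0.5, 0.1]
opening: 0.598
grip_force: 0.0
```

```bash
python3 - <<'E'
from h import *
print(ctrl.get_obs()['position'],go((.515,.05,.25),1.838))
E
```

```text
[0.42981588 0.23692884 0.25232801] ([-0.111, -0.6757, 0.0086], [-0.0006, -0.0003, -0.0012])
```

{"fn": "play_rows", "kwargs": {
  "increments": [
    [[-0.03,-0.15,0],[0,0,0]],
    [[-0.06,-0.3,0],[0,0,0]],
    [[-0.09,-0.45,0],[0,0,0]],
    [[-0.11,-0.6,0],[0,0,0]],
    [[-0.11,-0.676,0],[0,0,0]],
    [[-0.11,-0.676,0],[0,0,0]]
  ]
}}

```text
t: 1.6
position: [0.5151, 0.0507, 0.2522]
tcp_rot: [-0.131, 0.991, -0.0, -0.0]
ft_force: [0.2, 0.6, -0.6]
opening: 0.603
grip_force: 0.0
```

```bash
python3 - <<'E'
from h import *
import pickle
d=grab('wrist');pickle.dump(d,open('w1.pkl','wb'));cv2.imwrite('pics/w1.png',np.clip(d['img']*1.5,0,255))
P=cloud(d);t=d['z_map']
def sel(c,r,z0,z1): return P[(np.hypot(P[...,0]-c[0],P[...,1]-c[1])<r)&(P[...,2]>z0)&(P[...,2]<z1)&(t>0)]
a=sel((.507,.0785),.04,.095,.106);print('handle',len(a),a.mean(0),cv2.minAreaRect(np.float32(a[:,:2]*1000)) if len(a) else '')
print(d['c2w'].round(3).tolist())
E
```

```text
handle 709 [0.50487066 0.07585493 0.09942747] ((505.7705078125, 76.59117126464844), (40.1658935546875, 18.05971336364746), 15.650452613830566)
[[-0.259, 0.93, 0.262, 0.448], [0.966, 0.25, 0.069, 0.033], [-0.001, 0.271, -0.963, 0.384], [0.0, 0.0, 0.0, 1.0]][ WARN:0@1.332] global loadsave.cpp:1063 imwrite_ Unsupported depth image for selected encoder is fallbacked to CV_8U.
```

View pics/w1.png

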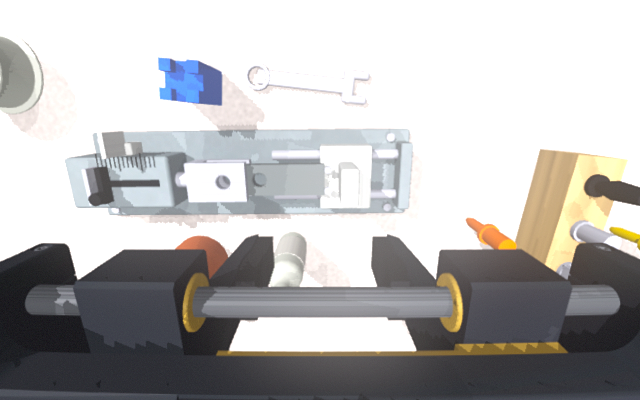

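In the wrist view, the fork hole is at about (223,182), the lug hole at (259,180), the handle top at (349,180) and the flag at (113,145). The index and pointer are near (97,185).

```bash
python3 - <<'E'
from h import *
import pickle
d=pickle.load(open('w1.pkl','rb'));g=cv2.cvtColor(d['img'],6)
def blob(u,v,w=13):
    r=g[v-w:v+w,u-w:u+w];_,m=cv2.threshold(r,0,255,cv2.THRESH_BINARY_INV+cv2.THRESH_OTSU)
    cs,_=cv2.findContours(m,0,1);c=[c for c in cs if cv2.pointPolygonTest(c,(w,w),False)>=0]
    if not c: print('none');return
    M=cv2.fitEllipse(max(c,key=len));print(M);return M[0][0]+u-w,M[0][1]+v-w
f=blob(223,182);l=blob(259,180,9)
F=onplane(d,f,.064)[0];L=onplane(d,l,.053)[0];H=np.array([.5058,.0766])
e=np.array([np.cos(1.844),np.sin(1.844)]);n=np.array([-e[1],e[0]])
print(f,F,l,L)
for q in(L,H): print('rel',(q[:2]-F[:2])@e,(q[:2]-F[:2])@n)
P=cloud(d)
Q=(P[...,:2]-F[:2])@np.c_[e,n]
m=(P[...,2]>.086)&(P[...,2]<.098)&(Q[...,0]<-50e-3)&(Q[...,0]>-.2)&(abs(Q[...,1])<.06);a=Q[m];print('flag',len(a),np.percentile(a,[0,5,50,95,100],axis=0).round(4).tolist() if len(a) else '')
m=(P[...,2]>.074)&(P[...,2]<.085)&(Q[...,0]<-50e-3)&(Q[...,0]>-.2)&(abs(Q[...,1])<.025);a=np.c_[Q[m],P[m][:,2]];print('idx',len(a),a.round(4)[::12].tolist())
print(go((H[0],H[1],.080),1.844))
E
```

```text
((12.278607368469238, 12.749899864196777), (12.988198280334473, 14.214848518371582), 112.5921630859375)
noneTraceback (most recent call last):
  File "<stdin>", line 10, in <module>
  File "h.py", line 15, in onplane
    r=rays(d,px)@d['c2w'][:3,:3].T; c=d['c2w'][:3,3]
      ~~~~^^^^^^
  File "h.py", line 12, in rays
    px=np.atleast_2d(np.float32(px)); p=cv2.undistortPoints(px[:,None],d['mtx'],np.array([d['k1'],0,0,0.]))[:,0]
                                        ~~~~~~~~~~~~~~~~~~~^^^^^^^^^^^^^^^^^^^^^^^^^^^^^^^^^^^^^^^^^^^^^^^^
cv2.error: OpenCV(4.12.0) /io/opencv/modules/calib3d/src/undistort.dispatch.cpp:538: error: (-215:Assertion failed) npoints >= 0 && src.isContinuous() && (depth == CV_32F || depth == CV_64F) in function 'undistortPoints'
```

```bash
python3 - <<'E'
from h import *
import pickle
d=pickle.load(open('w1.pkl','rb'))
f=(222.3,181.7);l=(259.5,180.)
F=onplane(d,f,.064)[0];L=onplane(d,l,.053)[0];H=np.array([.5058,.0766])
e=np.array([np.cos(1.844),np.sin(1.844)]);n=np.array([-e[1],e[0]])
print(F,L)
for q in(L,H): print('rel',(q[:2]-F[:2])@e,(q[:2]-F[:2])@n)
P=cloud(d)
Q=(P[...,:2]-F[:2])@np.c_[e,n]
m=(P[...,2]>.086)&(P[...,2]<.098)&(Q[...,0]<-50e-3)&(Q[...,0]>-.2)&(abs(Q[...,1])<.06);a=Q[m];print('flag',len(a),np.percentile(a,[0,5,50,95,100],axis=0).round(4).tolist() if len(a) else '')
m=(P[...,2]>.074)&(P[...,2]<.085)&(Q[...,0]<-50e-3)&(Q[...,0]>-.2)&(abs(Q[...,1])<.025);a=np.c_[Q[m],P[m][:,2]];print('idx',len(a),a.round(3)[::12].tolist())
print(go((H[0],H[1],.080),1.844))
E
```

```text
[ 0.54244605 -0.05726415  0.064     ] [ 0.53265031 -0.01927361  0.053     ]
rel 0.03922459424267333 -0.0008180919598022533
rel 0.13878707454047917 -0.0008320105584943213
flag 352 [[-0.1381, -0.0186], [-0.1349, -0.0162], [-0.109, 0.0352], [-0.1056, 0.0553], [-0.1048, 0.0572]]
idx 475 [[-0.144, 0.019, 0.075], [-0.143, 0.019, 0.081], [-0.129, 0.018, 0.076], [-0.133, 0.017, 0.076], [-0.14, 0.016, 0.077], [-0.14, 0.016, 0.081], [-0.126, 0.015, 0.078], [-0.129, 0.014, 0.077], [-0.139, 0.013, 0.076], [-0.14, 0.013, 0.081], [-0.129, 0.011, 0.074], [-0.131, 0.011, 0.077], [-0.141, 0.01, 0.077], [-0.141, 0.01, 0.081], [-0.128, 0.008, 0.076], [-0.134, 0.007, 0.076], [-0.141, 0.007, 0.079], [-0.143, 0.006, 0.081], [-0.13, 0.005, 0.078], [-0.141, 0.004, 0.075], [-0.14, 0.004, 0.081], [-0.145, 0.003, 0.081], [-0.129, 0.002, 0.078], [-0.133, 0.001, 0.078], [-0.141, 0.0, 0.078], [-0.143, -0.001, 0.08], [-0.129, -0.002, 0.076], [-0.133, -0.003, 0.077], [-0.14, -0.003, 0.078], [-0.142, -0.004, 0.081], [-0.128, -0.005, 0.076], [-0.13, -0.006, 0.078], [-0.139, -0.007, 0.078], [-0.142, -0.007, 0.081], [-0.144, -0.008, 0.08], [-0.125, -0.008, 0.085], [-0.125, -0.012, 0.077], [-0.125, -0.013, 0.084], [-0.125, -0.016, 0.082], [-0.13, -0.02, 0.077]]
([0.0066, 0.0854, 0.5739], [0.0003, -0.0005, -0.0046])
```

{"fn": "play_rows", "kwargs": {
  "increments": [
    [[0.007,0.085,0.12],[0,0,-0.004]],
    [[0.007,0.085,0.26],[0,0,-0.004]],
    [[0.007,0.085,0.4],[0,0,-0.004]],
    [[0.007,0.085,0.5],[0,0,-0.004]],
    [[0.007,0.085,0.56],[0,0,-0.004]],
    [[0.007,0.085,0.574],[0,0,-0.004]],
    [[0.007,0.085,0.574],[0,0,-0.004]]
  ]
}}

```text
t: 2.35
position: [0.505, 0.0785, 0.0799]
tcp_rot: [-0.138, 0.99, 0.0, -0.001]
ft_force: [0.5, 0.6, 0.5]
opening: 0.598
grip_force: 0.0
```

{"fn": "play_rows", "kwargs": {
  "increments": [
    [[0,0,0],[0,0,0]],
    [[0,0,0],[0,0,0]],
    [[0,0,0],[0,0,0]],
    [[0,0,0],[0,0,0]],
    [[0,0,0],[0,0,0]]
  ],
  "jaw": 0.1
}}

```text
t: 2.85
position: [0.5065, 0.0774, 0.0812]
tcp_rot: [-0.137, 0.991, -0.0, 0.001]
ft_force: [0.0, 0.2, 2.2]
opening: 0.206
grip_force: 30.0
```

{"fn": "play_rows", "kwargs": {
  "increments": [
    [[0,-0.02,0],[0,0,0]],
    [[0,-0.04,0],[0,0,0]],
    [[0,-0.06,0],[0,0,0]],
    [[0,-0.08,0],[0,0,0]],
    [[0,-0.1,0],[0,0,0]],
    [[0,-0.115,0],[0,0,0]],
    [[0,-0.125,0],[0,0,0]],
    [[0,-0.128,0],[0,0,0]],
    [[0,-0.128,0],[0,0,0]]
  ]
}}

```text
t: 3.75
position: [0.517, 0.0398, 0.0812]
tcp_rot: [-0.137, 0.991, -0.0, 0.0]
ft_force: [-1.9, -0.2, 5.4]
opening: 0.205
grip_force: 30.0
```

{"fn": "play_rows", "kwargs": {
  "increments": [
    [[0,-0.005,0],[0,0,0]],
    [[0,-0.005,0],[0,0,0]]
  ]
}}

```text
t: 3.95
position: [0.517, 0.0398, 0.0812]
tcp_rot: [-0.137, 0.991, 0.001, 0.0]
ft_force: [-2.3, 5.5, 6.7]
opening: 0.203
grip_force: 30.0
```

{"fn": "play_rows", "kwargs": {
  "increments": [
    [[0,-0.005,0],[0,0,0]],
    [[0,-0.005,0],[0,0,0]]
  ]
}}

```text
t: 4.15
position: [0.517, 0.0397, 0.0812]
tcp_rot: [-0.136, 0.991, 0.002, -0.0]
ft_force: [-2.9, 11.7, 7.7]
opening: 0.205
grip_force: 30.1
```

{"fn": "play_rows", "kwargs": {
  "increments": [
    [[0,0,0],[0,0,0]],
    [[0,0,0],[0,0,0]],
    [[0,0,0],[0,0,0]]
  ],
  "jaw": 0.6
}}

```text
t: 4.45
position: [0.517, 0.037, 0.0801]
tcp_rot: [-0.137, 0.991, -0.0, -0.0]
ft_force: [0.2, 0.3, 0.2]
opening: 0.444
grip_force: 0.0
```

{"fn": "play_rows", "kwargs": {
  "increments": [
    [[0,0,-0.1],[0,0,0]],
    [[0,0,-0.25],[0,0,0]],
    [[0,-0.15,-0.4],[0,0,0]],
    [[0,-0.32,-0.4],[0,0,0]],
    [[0,-0.32,-0.4],[0,0,0]],
    [[0,-0.32,-0.4],[0,0,0]]
  ]
}}

```text
t: 5.05
position: [0.5437, -0.0567, 0.2007]
tcp_rot: [-0.135, 0.991, -0.0, 0.0]
ft_force: [-0.1, 0.8, -0.4]
opening: 0.602
grip_force: 0.0
```

```bash
python3 - <<'E'
from h import *
import pickle
d=grab('wrist');pickle.dump(d,open('w2.pkl','wb'));cv2.imwrite('pics/w2.png',np.clip(d['img']*1.5,0,255).astype(np.uint8))
print(ctrl.get_obs()['position'])
E
```

```text
[ 0.54274724 -0.05532728  0.19970635]
```

View pics/w2.png

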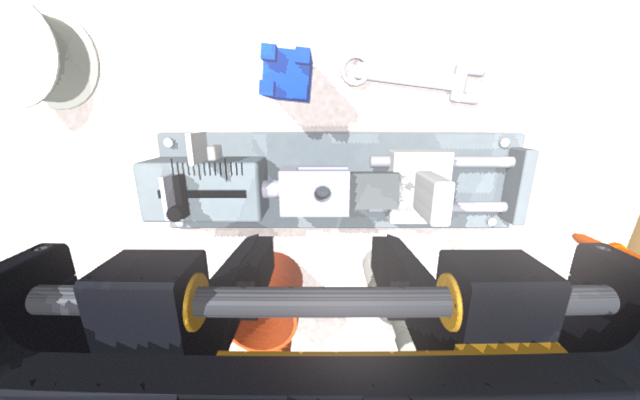

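The fork hole is now at about (322,193) with the lug behind it. The flag is at (194,148), the index and pointer at (173,195), and the handle has moved home.

```bash
python3 - <<'E'
from h import *
import pickle
d=pickle.load(open('w2.pkl','rb'));g=cv2.cvtColor(d['img'],6)
r=g[178:208,306:338];_,m=cv2.threshold(r,0,255,cv2.THRESH_BINARY_INV+cv2.THRESH_OTSU)
cs,_=cv2.findContours(m,0,1);c=max(cs,key=cv2.contourArea);E=cv2.fitEllipse(c);print(E)
f=(E[0][0]+306,E[0][1]+178);F=onplane(d,f,.064)[0];print(f,F)
P=cloud(d);a=P[(P[...,2]>.095)&(P[...,2]<.106)&(np.hypot(P[...,0]-.517,P[...,1]-.04)<.04)]
print(cv2.minAreaRect(np.float32(a[:,:2]*1000)))
e=np.array([np.cos(1.844),np.sin(1.844)]);n=np.array([-e[1],e[0]])
Q=(P[...,:2]-F[:2])@np.c_[e,n]
for nm,z0,z1,y0,y1 in[('flag',.0895,.0945,.02,.065),('idx',.0795,.083,-.018,.018)]:
    m=(P[...,2]>z0)&(P[...,2]<z1)&(Q[...,0]<-.08)&(Q[...,0]>-.2)&(Q[...,1]>y0)&(Q[...,1]<y1);a=Q[m];print(nm,len(a),np.percentile(a,[0,5,50,95,100],axis=0).round(4).tolist())
fp=P[(abs(P[...,2]-.064)<.004)&(abs(Q[...,0])<.035)&(abs(Q[...,1])<.03)];print('fork',cv2.minAreaRect(np.float32(fp[:,:2]*1000)),fp[:,2].mean())
print(go((.490,.361,.25),1.81))
E
```

```text
((15.981657028198242, 15.410167694091797), (15.082152366638184, 16.301990509033203), 67.87101745605469)
(321.98165702819824, 193.4101676940918) [ 0.54276558 -0.05739189  0.064     ]
((516.2987060546875, 38.81303405761719), (40.091190338134766, 18.393619537353516), 15.514735221862793)
flag 182 [[-0.1102, 0.0323], [-0.1096, 0.0335], [-0.1074, 0.0456], [-0.1055, 0.0559], [-0.1051, 0.0574]]
idx 221 [[-0.1441, -0.0176], [-0.1435, -0.0147], [-0.141, 0.0005], [-0.1241, 0.0166], [-0.1227, 0.0179]]
fork ((544.6056518554688, -61.7238655090332), (44.79685592651367, 60.69001388549805), 15.583802223205566) 0.06386577147151813
([-0.2043, 1.384, -0.1665], [0.0005, -0.0006, 0.0168])
```

{"fn": "play_rows", "kwargs": {
  "increments": [
    [[-0.03,0.12,-0.05],[0,0,0]],
    [[-0.06,0.28,-0.1],[0,0,0]],
    [[-0.09,0.44,-0.15],[0,0,0]],
    [[-0.12,0.6,-0.165],[0,0,0]],
    [[-0.15,0.76,-0.165],[0,0,0]],
    [[-0.18,0.92,-0.165],[0,0,0]],
    [[-0.18,0.98,-0.165],[0,0,0]]
  ]
}}

```text
t: 5.8
position: [0.5127, 0.2478, 0.2483]
tcp_rot: [-0.139, 0.99, 0.001, -0.001]
ft_force: [0.0, -0.9, -0.4]
opening: 0.599
grip_force: 0.0
```

{"fn": "play_rows", "kwargs": {
  "increments": [
    [[-0.02,0.12,0],[0,0,0]],
    [[-0.02,0.25,0],[0,0,0]],
    [[-0.02,0.36,0],[0,0,0]],
    [[-0.02,0.36,0],[0,0,0]],
    [[-0.02,0.36,0],[0,0,0]]
  ]
}}

```text
t: 6.3
position: [0.4898, 0.3492, 0.2483]
tcp_rot: [-0.139, 0.99, -0.001, -0.001]
ft_force: [-0.2, -1.4, 0.1]
opening: 0.599
grip_force: 0.0
```

```bash
python3 - <<'E'
from h import *
import pickle
d=grab('wrist');pickle.dump(d,open('w3.pkl','wb'));cv2.imwrite('pics/w3.png',np.clip(d['img']*1.5,0,255).astype(np.uint8))
P=cloud(d)
m=(P[...,2]>.099)&(P[...,2]<.108)&(np.hypot(P[...,0]-.49,P[...,1]-.361)<.025)
a=P[m];v,u=np.nonzero(m);print(len(a),a.mean(0),cv2.minEnclosingCircle(np.float32(a[:,:2]*1000)),u.mean(),v.mean())
print(onplane(d,(u.mean(),v.mean()),.104))
c=np.r_[a.mean(0)[:2],.087];print(ctrl.get_obs()['position'],go(c,1.844))
E
```

```text
332 [0.48920707 0.36228632 0.10377671] ((489.5277404785156, 362.5849914550781), 10.07379150390625) 335.6566265060241 195.93975903614458
[[0.48913351 0.36225513 0.104     ]]
[0.49040136 0.34843143 0.24861354] ([-0.0102, 0.0461, 0.5386], [-0.0006, -0.0013, 0.0019])
```

View pics/w3.png

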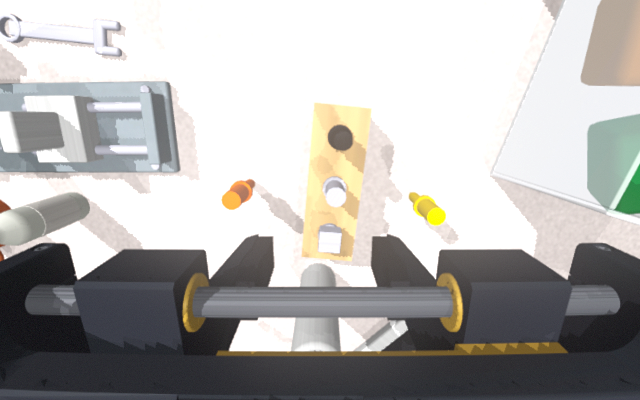

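The image shows the round pin head at (336,190), between the stub (330,238) and the driver (340,137). Its head radius of 10 mm and top at 0.104 m both match the description.

{"fn": "play_rows", "kwargs": {
  "increments": [
    [[-0.01,0.046,0.12],[0,0,0]],
    [[-0.01,0.047,0.26],[0,0,0]],
    [[-0.01,0.047,0.38],[0,0,0]],
    [[-0.01,0.047,0.47],[0,0,0]],
    [[-0.01,0.047,0.52],[0,0,0]],
    [[-0.01,0.047,0.538],[0,0,0]],
    [[-0.01,0.047,0.538],[0,0,0]],
    [[-0.01,0.047,0.538],[0,0,0]]
  ]
}}

```text
t: 7.15
position: [0.4921, 0.3633, 0.0903]
tcp_rot: [-0.137, 0.991, 0.001, 0.001]
ft_force: [1.1, 0.3, -0.5]
opening: 0.599
grip_force: 0.0
```

{"fn": "play_rows", "kwargs": {
  "increments": [
    [[0,0,0],[0,0,0]],
    [[0,0,0],[0,0,0]],
    [[0,0,0],[0,0,0]],
    [[0,0,0],[0,0,0]],
    [[0,0,0],[0,0,0]]
  ],
  "jaw": 0.1
}}

```text
t: 7.65
position: [0.491, 0.3629, 0.089]
tcp_rot: [-0.137, 0.991, 0.0, 0.0]
ft_force: [-0.3, 0.4, 1.6]
opening: 0.22
grip_force: 30.0
```

{"fn": "play_rows", "kwargs": {
  "increments": [
    [[0,0,-0.05],[0,0,0]],
    [[0,0,-0.1],[0,0,0]],
    [[0,0,-0.18],[0,0,0]],
    [[0,0,-0.26],[0,0,0]],
    [[0,0,-0.34],[0,0,0]],
    [[0,0,-0.36],[0,0,0]],
    [[0,0,-0.36],[0,0,0]]
  ]
}}

```text
t: 8.35
position: [0.4917, 0.3634, 0.1989]
tcp_rot: [-0.137, 0.991, 0.001, 0.002]
ft_force: [-0.8, 0.8, -1.2]
opening: 0.215
grip_force: 30.0
```

```bash
python3 - <<'E'
from h import *
d=grab('wrist');cv2.imwrite('pics/w4.png',np.clip(d['img']*1.5,0,255).astype(np.uint8))
o=ctrl.get_obs();p=o['position'];print(p,go((.5427,-.0573,.19),1.844))
for n in('top','scene'):
    k=grab(n);P=cloud(k);m=(np.hypot(P[...,0]-p[0],P[...,1]-p[1])<.03)&(P[...,2]>.09)&(P[...,2]<p[2]-.016);a=P[m]
    print(n,len(a),a.mean(0) if len(a) else '',a.min(0) if len(a) else '',a.max(0) if len(a) else '')
E
```

```text
[0.49093737 0.36287943 0.19719186] ([0.2146, -1.3948, 0.0233], [0.0002, 0.0005, 0.001])
top 0   
scene 138 [0.49603187 0.36423093 0.15742154] [0.48790819 0.35084978 0.11909608] [0.50405952 0.38084991 0.1810973 ]
```

View pics/w4.png

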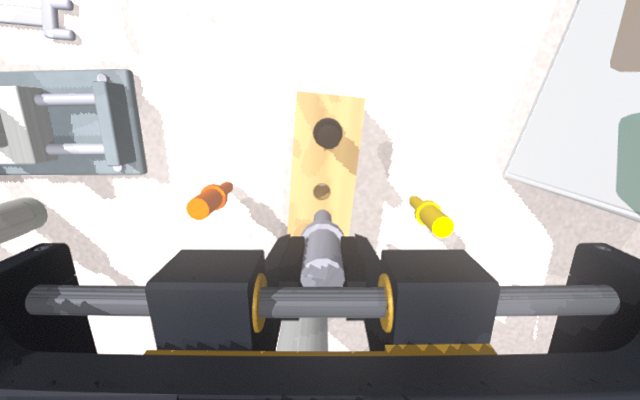

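The pin is held upright: the head is between the pads at (322,260), the foot is at (323,215), and the rack hole at (322,190) is empty.

{"fn": "play_rows", "kwargs": {
  "increments": [
    [[0.03,-0.1,0],[0,0,0]],
    [[0.06,-0.25,0],[0,0,0]],
    [[0.09,-0.4,0],[0,0,0]],
    [[0.12,-0.55,0],[0,0,0]],
    [[0.15,-0.7,0],[0,0,0]],
    [[0.18,-0.85,0],[0,0,0]],
    [[0.209,-0.98,0],[0,0,0]],
    [[0.209,-0.98,0],[0,0,0]]
  ]
}}

```text
t: 9.3
position: [0.5094, 0.0586, 0.1949]
tcp_rot: [-0.135, 0.991, -0.001, -0.002]
ft_force: [0.5, 0.4, -1.0]
opening: 0.214
grip_force: 30.0
```

{"fn": "play_rows", "kwargs": {
  "increments": [
    [[0,-0.12,0],[0,0,0]],
    [[0,-0.26,0],[0,0,0]],
    [[0,-0.36,0],[0,0,0]],
    [[0,-0.413,0.02],[0,0,0]],
    [[0,-0.413,0.05],[0,0,0]],
    [[0,-0.413,0.09],[0,0,0]],
    [[0,-0.413,0.12],[0,0,0]],
    [[0,-0.413,0.12],[0,0,0]],
    [[0,-0.413,0.12],[0,0,0]]
  ]
}}

```text
t: 10.2
position: [0.5435, -0.0553, 0.1599]
tcp_rot: [-0.138, 0.99, 0.0, -0.001]
ft_force: [-0.2, -0.4, -0.8]
opening: 0.219
grip_force: 30.0
```

```bash
python3 - <<'E'
from h import *
import pickle
d=grab('wrist');pickle.dump(d,open('w5.pkl','wb'));i=np.clip(d['img']*1.5,0,255).astype(np.uint8)
cv2.imwrite('pics/w5.png',cv2.resize(i[140:300,220:420],(800,640),interpolation=2)[:600])
print(ctrl.get_obs()['position'],go((.5443,-.0568,.15),1.844))
E
```

```text
[ 0.54407359 -0.05558693  0.16063035] ([0.0004, -0.0041, 0.0354], [0.0, 0.0, 0.0016])
```

View pics/w5.png

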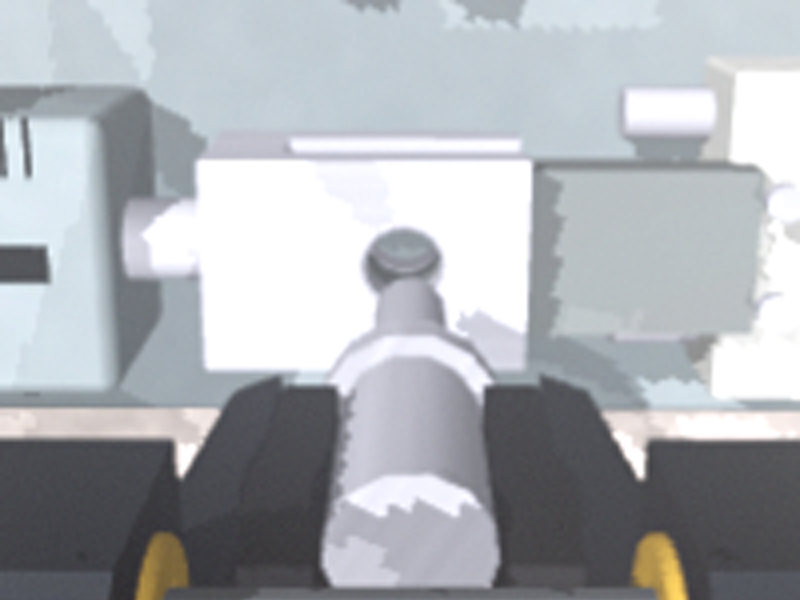

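```bash
python3 - <<'E'
from h import *
import pickle
d=pickle.load(open('w5.pkl','rb'))
print('cam',d['c2w'][:3,3],d['mtx'][0,0])
print('hole',onplane(d,(321,204.25),.064))
for z in(.0836,.088): print('foot far/L/R',onplane(d,[(322.4,209.2),(316.2,211),(328.8,211)],z).round(4).tolist())
g=cv2.cvtColor(d['img'],6);print(g[196:240:1,322].tolist())
E
```

```text
cam [ 0.47654341 -0.07438641  0.29203045] 294.8779011653072
hole [[ 0.54128099 -0.05705241  0.064     ]]
foot far/L/R [[0.5391, -0.0565, 0.0836], [0.5417, -0.0606, 0.0836], [0.5392, -0.0516, 0.0836]]
foot far/L/R [[0.5378, -0.0569, 0.088], [0.5403, -0.0608, 0.088], [0.5378, -0.052, 0.088]]
[160, 126, 104, 101, 100, 102, 108, 112, 107, 99, 100, 110, 89, 102, 119, 124, 123, 124, 124, 124, 123, 124, 124, 124, 125, 124, 122, 130, 155, 163, 163, 163, 157, 135, 125, 125, 126, 126, 126, 126, 126, 126, 125, 125]
```

```bash
python3 - <<'E'
from h import *
import pickle
d=pickle.load(open('w5.pkl','rb'));P=cloud(d)
m=np.zeros(P.shape[:2],bool);m[205:300,295:350]=1
for z0,z1 in[(.084,.1),(.1,.12),(.12,.131),(.131,.136),(.136,.142),(.142,.15),(.15,.16),(.16,.17),(.172,.182)]:
    k=m&(P[...,2]>z0)&(P[...,2]<z1)&(np.hypot(P[...,0]-.54,P[...,1]+.057)<.02);v,u=np.nonzero(k);a=P[k]
    if len(a)>3: print(z0,len(a),'med',np.median(a,0).round(4),'min',a.min(0).round(4),'max',a.max(0).round(4))
# predicted pixels for vertical pin over axis (x,y)
T=np.linalg.inv(d['c2w'])
def proj(p):
    r=cv2.projectPoints(np.float64([p]),cv2.Rodrigues(T[:3,:3])[0],T[:3,3],d['mtx'],np.array([d['k1'],0,0,0.]))[0][0,0];return r.round(1)
for z in(.064,.084,.134,.176):print(z,proj((.5413,-.057,z)))
print(R.from_matrix(d['c2w'][:3,:3]).as_matrix()[:,2], d['hand_eye'].round(3).tolist())
E
```

```text
0.084 54 med [ 0.5369 -0.0575  0.0965] min [ 0.5357 -0.062   0.0887] max [ 0.5415 -0.0504  0.0999]
0.1 112 med [ 0.5366 -0.0572  0.1069] min [ 0.5356 -0.0619  0.1002] max [ 0.5415 -0.0507  0.1147]
0.131 70 med [ 0.5309 -0.0587  0.1344] min [ 0.5296 -0.0683  0.1324] max [ 0.5411 -0.0457  0.136 ]
0.136 380 med [ 0.5331 -0.0586  0.1389] min [ 0.5293 -0.0686  0.136 ] max [ 0.5438 -0.046   0.1419]
0.142 259 med [ 0.534  -0.0585  0.1469] min [ 0.5307 -0.0718  0.1421] max [ 0.5422 -0.0444  0.15  ]
0.15 454 med [ 0.5339 -0.0582  0.1552] min [ 0.5308 -0.0714  0.1501] max [ 0.5427 -0.0446  0.16  ]
0.16 613 med [ 0.5353 -0.0584  0.1659] min [ 0.531  -0.0707  0.16  ] max [ 0.5541 -0.0435  0.17  ]
0.172 1272 med [ 0.5398 -0.0567  0.1749] min [ 0.5311 -0.0695  0.172 ] max [ 0.551  -0.0435  0.1816]
0.064 [321.1 204.3]
0.084 [321.  211.9]
0.134 [320.6 238.5]
0.176 [320.1 275.9]
[ 0.26025612  0.073614   -0.96272931] [[-0.001, -0.962, -0.272, 0.07], [1.0, -0.001, -0.001, 0.0], [0.001, -0.272, 0.962, -0.132], [0.0, 0.0, 0.0, 1.0]]
```

```bash
python3 - <<'E'
from h import *
import pickle
from scipy.optimize import least_squares
d=pickle.load(open('w5.pkl','rb'));P=cloud(d);g=cv2.cvtColor(d['img'],6).astype(float)
g=cv2.GaussianBlur(g,(0,0),.7)
c=np.array([321,206.]);E=[]
for a in np.deg2rad(np.arange(180,361,10)):
    r=np.arange(5,14,.25);pts=c+np.c_[np.cos(a)*r,np.sin(a)*r]
    v=cv2.remap(g.astype(np.float32),pts[:,0].astype(np.float32),pts[:,1].astype(np.float32),1).ravel()
    k=np.argmax(np.gradient(v));E.append(pts[k])
W=onplane(d,E,.064)[:,:2]
for rr in(.008,None):
    f=least_squares(lambda q:np.hypot(*(W-q[:2]).T)-(rr or q[2]),[.541,-.057,.008],loss='soft_l1',f_scale=.0005);print('hole',f.x,np.abs(f.fun).mean())
for z0,z1,R0 in((.095,.125,.0065),(.142,.17,.010)):
    k=(P[...,2]>z0)&(P[...,2]<z1)&(np.hypot(P[...,0]-.54,P[...,1]+.057)<R0*1.5);k[:,:300]=0;k[:,346:]=0
    A=P[k][:,:2];f=least_squares(lambda q:np.hypot(*(A-q).T)-R0,[.541,-.057],loss='soft_l1',f_scale=.0005);print('pin',z0,len(A),f.x)
E
```

```text
hole [ 0.54295903 -0.05719092  0.008     ] 0.00022594360642572836
hole [ 0.54272601 -0.05726027  0.00780937] 0.00021039791912550246
pin 0.095 151 [ 0.54248408 -0.05559069]
pin 0.142 1131 [ 0.54260241 -0.05555966]
```

{"fn": "play_rows", "kwargs": {
  "increments": [
    [[0,-0.0055,0.02],[0,0,0]],
    [[0,-0.0055,0.05],[0,0,0]],
    [[0,-0.0055,0.07],[0,0,0]],
    [[0,-0.0055,0.085],[0,0,0]],
    [[0,-0.0055,0.1],[0,0,0]],
    [[0,-0.0055,0.1],[0,0,0]]
  ]
}}

```text
t: 10.85
position: [0.5439, -0.0579, 0.1297]
tcp_rot: [-0.137, 0.991, 0.0, -0.001]
ft_force: [-0.1, 0.7, -1.2]
opening: 0.216
grip_force: 30.0
```

{"fn": "play_rows", "kwargs": {
  "increments": [
    [[0,0,0.015],[0,0,0]],
    [[0,0,0.03],[0,0,0]],
    [[0,0,0.045],[0,0,0]],
    [[0,0,0.06],[0,0,0]],
    [[0,0,0.06],[0,0,0]]
  ]
}}

```text
t: 11.35
position: [0.544, -0.0579, 0.1117]
tcp_rot: [-0.137, 0.991, 0.0, -0.001]
ft_force: [-0.4, 1.2, -2.0]
opening: 0.218
grip_force: 30.0
```

{"fn": "play_rows", "kwargs": {
  "increments": [
    [[0,0,0.015],[0,0,0]],
    [[0,0,0.03],[0,0,0]],
    [[0,0,0.045],[0,0,0]],
    [[0,0,0.06],[0,0,0]],
    [[0,0,0.066],[0,0,0]],
    [[0,0,0.066],[0,0,0]]
  ]
}}

```text
t: 11.95
position: [0.5442, -0.058, 0.0922]
tcp_rot: [-0.137, 0.991, 0.0, -0.0]
ft_force: [-0.1, 1.4, -1.9]
opening: 0.217
grip_force: 30.0
```

{"fn": "play_rows", "kwargs": {
  "increments": [
    [[0,0,0.004],[0,0,0]],
    [[0,0,0.008],[0,0,0]],
    [[0,0,0.008],[0,0,0]]
  ]
}}

```text
t: 12.25
position: [0.5446, -0.0579, 0.0909]
tcp_rot: [-0.137, 0.991, 0.0, 0.0]
ft_force: [-1.8, 0.8, 2.3]
opening: 0.221
grip_force: 30.0
```

{"fn": "play_rows", "kwargs": {
  "increments": [
    [[0,0,0.004],[0,0,0]],
    [[0,0,0.004],[0,0,0]]
  ]
}}

```text
t: 12.45
position: [0.5447, -0.0579, 0.0908]
tcp_rot: [-0.137, 0.991, 0.0, 0.0]
ft_force: [-4.6, 2.1, 10.6]
opening: 0.219
grip_force: 30.0
```

{"fn": "play_rows", "kwargs": {
  "increments": [
    [[0,0,0],[0,0,0]],
    [[0,0,0],[0,0,0]],
    [[0,0,0],[0,0,0]],
    [[0,0,0],[0,0,0]]
  ],
  "jaw": 0.6
}}

```text
t: 12.85
position: [0.5446, -0.0581, 0.089]
tcp_rot: [-0.137, 0.991, -0.0, -0.0]
ft_force: [0.5, 0.9, -0.2]
opening: 0.555
grip_force: 0.0
```

{"fn": "play_rows", "kwargs": {
  "increments": [
    [[0,0,-0.06],[0,0,0]],
    [[0,0,-0.16],[0,0,0]],
    [[0,0,-0.3],[0,0,0]],
    [[0,0.13,-0.4],[0,0,0]],
    [[0,0.24,-0.4],[0,0,0]],
    [[0,0.333,-0.4],[0,0,0]],
    [[0,0.333,-0.4],[0,0,0]],
    [[0,0.333,-0.4],[0,0,0]]
  ]
}}

```text
t: 13.65
position: [0.5173, 0.0383, 0.2091]
tcp_rot: [-0.138, 0.99, -0.0, 0.0]
ft_force: [-0.1, 0.2, -0.1]
opening: 0.599
grip_force: 0.0
```

```bash
python3 - <<'E'
from h import *
import pickle
from scipy.optimize import least_squares
d=grab('wrist');pickle.dump(d,open('w6.pkl','wb'));P=cloud(d)
i=np.clip(d['img']*1.3,0,255).astype(np.uint8);cv2.imwrite('pics/w6.png',i)
k=(P[...,2]>.102)&(P[...,2]<.112)&(np.hypot(P[...,0]-.543,P[...,1]+.057)<.02);a=P[k];print('pintop',len(a),a.mean(0))
k=(P[...,2]>.095)&(P[...,2]<.106)&(np.hypot(P[...,0]-.517,P[...,1]-.04)<.04);a=P[k];print('handle',a.mean(0),cv2.minAreaRect(np.float32(a[:,:2]*1000)))
F=np.array([.5427,-.0573]);e=np.array([np.cos(1.844),np.sin(1.844)]);n=np.array([-e[1],e[0]])
Q=(P[...,:2]-F)@np.c_[e,n]
for nm,z0,z1,y0,y1 in[('flag',.0885,.0945,.02,.065),('idx',.079,.083,-.018,.018)]:
    m=(P[...,2]>z0)&(P[...,2]<z1)&(Q[...,0]<-.08)&(Q[...,0]>-.2)&(Q[...,1]>y0)&(Q[...,1]<y1);a=Q[m];print(nm,len(a),np.histogram(a[:,0],np.arange(-.15,-.1,.002)))
o=ctrl.get_obs();print(o['position'],go((.5165,.0395,.081),1.844))
E
```

```text
pintop 467 [ 0.54263816 -0.05808403  0.10585135]
handle [0.51451788 0.03916989 0.09955154] ((515.5303955078125, 39.52837371826172), (39.02934646606445, 18.05217742919922), 15.43571949005127)
flag 231 (array([  0,   0,   0,   0,   0,   0,   0,   0,   0,   0,   0,   0,   0,
         0,   0,   0,   0,   0,   0,  12,  62, 103,  54,   0]), array([-0.15 , -0.148, -0.146, -0.144, -0.142, -0.14 , -0.138, -0.136,
       -0.134, -0.132, -0.13 , -0.128, -0.126, -0.124, -0.122, -0.12 ,
       -0.118, -0.116, -0.114, -0.112, -0.11 , -0.108, -0.106, -0.104,
       -0.102]))
idx 218 (array([ 0,  0,  5, 44, 66, 50,  0,  0,  0,  4,  4,  9, 27,  9,  0,  0,  0,
        0,  0,  0,  0,  0,  0,  0]), array([-0.15 , -0.148, -0.146, -0.144, -0.142, -0.14 , -0.138, -0.136,
       -0.134, -0.132, -0.13 , -0.128, -0.126, -0.124, -0.122, -0.12 ,
       -0.118, -0.116, -0.114, -0.112, -0.11 , -0.108, -0.106, -0.104,
       -0.102]))
[0.51748625 0.0376995  0.20896706] ([0.0014, 0.007, 0.4266], [-0.0003, -0.0001, 0.0013])
```

View pics/w6.png

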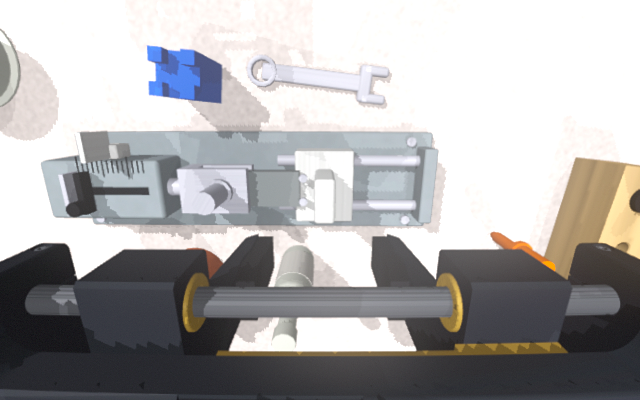

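The pin is seated, with its head top at 0.106 m at (212,193). The index is at (70,190), the flag at (93,145) and the handle at (324,195). Next I'll grip the handle.

{"fn": "play_rows", "kwargs": {
  "increments": [
    [[0,0.005,0.1],[0,0,0]],
    [[0,0.005,0.22],[0,0,0]],
    [[0,0.005,0.33],[0,0,0]],
    [[0,0.005,0.4],[0,0,0]],
    [[0,0.005,0.427],[0,0,0]],
    [[0,0.005,0.427],[0,0,0]],
    [[0,0.005,0.427],[0,0,0]]
  ]
}}

```text
t: 14.4
position: [0.518, 0.0391, 0.0819]
tcp_rot: [-0.137, 0.991, -0.0, 0.001]
ft_force: [0.4, 0.0, 0.7]
opening: 0.595
grip_force: 0.0
```

{"fn": "play_rows", "kwargs": {
  "increments": [
    [[0,0,0],[0,0,0]],
    [[0,0,0],[0,0,0]],
    [[0,0,0],[0,0,0]],
    [[0,0,0],[0,0,0]],
    [[0,0,0],[0,0,0]]
  ],
  "jaw": 0.1
}}

```text
t: 14.9
position: [0.5171, 0.0399, 0.0815]
tcp_rot: [-0.137, 0.991, 0.0, 0.0]
ft_force: [0.1, -0.4, 1.7]
opening: 0.203
grip_force: 30.0
```

{"fn": "play_rows", "kwargs": {
  "increments": [
    [[0,0.006,0],[0,0,0]],
    [[0,0.012,0],[0,0,0]],
    [[0,0.018,0],[0,0,0]],
    [[0,0.026,0],[0,0,0]],
    [[0,0.034,0],[0,0,0]],
    [[0,0.042,0],[0,0,0]],
    [[0,0.05,0],[0,0,0]],
    [[0,0.058,0],[0,0,0]],
    [[0,0.066,0],[0,0,0]],
    [[0,0.074,0],[0,0,0]],
    [[0,0.08,0],[0,0,0]],
    [[0,0.085,0],[0,0,0]],
    [[0,0.085,0],[0,0,0]]
  ]
}}

```text
t: 16.2
position: [0.5108, 0.0626, 0.0815]
tcp_rot: [-0.138, 0.99, -0.002, 0.001]
ft_force: [1.1, -8.5, 3.0]
opening: 0.201
grip_force: 30.0
```

```bash
cat > meas.py <<'E'
from h import *
import sys
d=grab('wrist');P=cloud(d);o=ctrl.get_obs()
F=np.array([.5427,-.0573]);e=np.array([np.cos(1.844),np.sin(1.844)]);n=np.array([-e[1],e[0]])
Q=(P[...,:2]-F)@np.c_[e,n]
for nm,z0,z1,y0,y1,lo,hi in[('flag',.0885,.0945,.02,.065,-.12,-.09),('idx',.079,.083,-.018,.018,-.16,-.09)]:
    m=(P[...,2]>z0)&(P[...,2]<z1)&(Q[...,0]<hi)&(Q[...,0]>lo)&(Q[...,1]>y0)&(Q[...,1]<y1);a=Q[m][:,0];h=np.histogram(a,np.arange(-.16,-.085,.001))
    print(nm,len(a),[(round(b*1000),int(c)) for b,c in zip(h[1],h[0]) if c])
k=(P[...,2]>.102)&(P[...,2]<.112)&(abs(Q[...,1])<.012)&(Q[...,0]<.06)&(Q[...,0]>-.02);print('pin',k.sum(),Q[k].mean(0),P[k][:,2].mean())
print(o['position'],o['ft_force'],o['opening'])
cv2.imwrite(f'pics/{sys.argv[1]}.png',np.clip(d['img']*1.3,0,255).astype(np.uint8))
E
python3 meas.py w7
```

```text
flag 0 []
idx 0 []
pin 662 [0.02676639 0.00502186] 0.10515704708682956
[0.51078225 0.0626238  0.08149428] [ 0.62860146 -9.9418342   3.04711157] 0.20480157328069185
```

```bash
cat > m2.py <<'E'
from h import *
import pickle
F=np.array([.5427,-.0573]);e=np.array([np.cos(1.844),np.sin(1.844)]);n=np.array([-e[1],e[0]])
def an(nm,d):
    P=cloud(d);Q=(P[...,:2]-F)@np.c_[e,n];z=P[...,2]
    def pr(t,z0,z1,x0,x1,y0,y1):
        m=(z>z0)&(z<z1)&(Q[...,0]>x0)&(Q[...,0]<x1)&(Q[...,1]>y0)&(Q[...,1]<y1);a=Q[m][:,0]*1000
        print(nm,t,len(a),a.mean().round(1) if len(a) else '',np.percentile(a,[5,50,95]).round(1) if len(a) else '')
    pr('flag',.07,.096,-.125,-.09,.03,.07)
    pr('idx',.074,.09,-.16,-.09,-.02,.02);pr('idxtop',.079,.083,-.16,-.09,-.012,.018)
    pr('fork',.058,.068,-.05,.07,-.022,-.012);pr('fork+',.058,.068,-.05,.07,.012,.022)
if __name__=='__main__':
    for c in('top','scene'):
        an(c+'0',pickle.load(open(c+'.pkl','rb')));d=grab(c);pickle.dump(d,open(c+'1.pkl','wb'));an(c+'1',d)
    for w in('w1','w2','w6'): an(w,pickle.load(open(w+'.pkl','rb')))
    print(ctrl.get_obs()['position'],ctrl.get_obs()['t'])
E
python3 m2.py
```

```text
top0 flag 22 -105.5 [-107.8 -104.8 -104.2]
top0 idx 59 -133.1 [-141.5 -131.7 -125. ]
top0 idxtop 18 -134.4 [-141.6 -138.3 -125.6]
top0 fork 74 -2.9 [-35.   -2.7  25.3]
top0 fork+ 60 -3.1 [-35.1  -4.5  26. ]
top1 flag 23 -105.6 [-107.9 -105.1 -104.2]
top1 idx 50 -115.9 [-120.9 -116.4 -110.2]
top1 idxtop 13 -118.5 [-121.2 -118.6 -114.7]
top1 fork 45 1.8 [-16.3   1.5  21.3]
top1 fork+ 39 4.4 [-15.5   4.7  24.4]
scene0 flag 37 -108.0 [-111.2 -107.7 -106. ]
scene0 idx 42 -134.1 [-143.8 -132.6 -125.4]
scene0 idxtop 6 -139.6 [-143.2 -141.6 -131. ]
scene0 fork 48 -11.7 [-36.5 -11.6  13.5]
scene0 fork+ 44 -5.6 [-37.3  -6.   24.6]
scene1 flag 34 -107.9 [-111.1 -107.4 -105.8]
scene1 idx 37 -117.5 [-122.9 -117.5 -112.1]
scene1 idxtop 5 -119.1 [-122.7 -120.1 -112.8]
scene1 fork 47 4.7 [-20.2   2.   43.9]
scene1 fork+ 27 12.0 [-19.2   1.   43.6]
w1 flag 492 -106.6 [-109.1 -106.4 -105.2]
w1 idx 625 -133.3 [-142.7 -131.7 -124.6]
w1 idxtop 148 -138.8 [-143.7 -140.8 -124.8]
w1 fork 513 -7.7 [-38.   -7.8  23.6]
w1 fork+ 592 -6.8 [-36.9  -7.   23.3]
w2 flag 468 -106.9 [-109.4 -106.6 -105.6]
w2 idx 835 -133.6 [-143.  -132.2 -124.2]
w2 idxtop 215 -139.5 [-143.7 -141.  -125.2]
w2 fork 684 -7.8 [-37.5  -7.8  21.9]
w2 fork+ 791 -7.6 [-37.   -7.5  22.1]
w6 flag 696 -106.6 [-109.2 -106.3 -105.3]
w6 idx 855 -133.1 [-142.4 -131.5 -124.4]
w6 idxtop 199 -138.6 [-143.5 -140.4 -124.8]
w6 fork 421 -0.4 [-38.1   6.   24.7]
w6 fork+ 765 -6.7 [-37.1  -6.6  23.5]
[0.51079177 0.06259831 0.08149274] 16.35
```

{"fn": "play_rows", "kwargs": {
  "increments": [
    [[0,0.006,0],[0,0,0]],
    [[0,0.012,0],[0,0,0]],
    [[0,0.018,0],[0,0,0]],
    [[0,0.023,0],[0,0,0]],
    [[0,0.028,0],[0,0,0]],
    [[0,0.032,0],[0,0,0]],
    [[0,0.032,0],[0,0,0]],
    [[0,0.032,0],[0,0,0]]
  ]
}}

```text
t: 17.15
position: [0.5083, 0.0715, 0.0815]
tcp_rot: [-0.138, 0.99, -0.002, 0.001]
ft_force: [2.0, -9.7, 2.0]
opening: 0.198
grip_force: 30.0
```

```bash
python3 - <<'E'
from m2 import *
for c in('top','scene'):
    d=grab(c);pickle.dump(d,open(c+'2.pkl','wb'));an(c,d)
t=pickle.load(open('top2.pkl','rb'));s=pickle.load(open('scene2.pkl','rb'))
def c(d,x,y): return cv2.resize(np.clip(d['img'][y:y+60,x:x+40]*1.8,0,255).astype(np.uint8),(400,600),interpolation=2)
cv2.imwrite('pics/p2.png',np.hstack([c(t,345,185),c(s,258,145)]))
E
```

```text
top flag 22 -105.5 [-108.  -104.9 -104. ]
top idx 48 -106.0 [-111.6 -105.8  -99.6]
top idxtop 12 -109.6 [-111.6 -110.1 -106.5]
top fork 45 12.3 [-6.4 11.3 34.7]
top fork+ 44 14.4 [-6.6 14.  35. ]
scene flag 36 -107.7 [-109.8 -107.5 -105.9]
scene idx 42 -108.1 [-115.5 -108.  -102.7]
scene idxtop 9 -111.8 [-115.6 -111.9 -106.2]
scene fork 37 17.2 [-10.5   9.7  51.9]
scene fork+ 25 24.0 [-9.3 34.8 53.2]
```

View pics/p2.png

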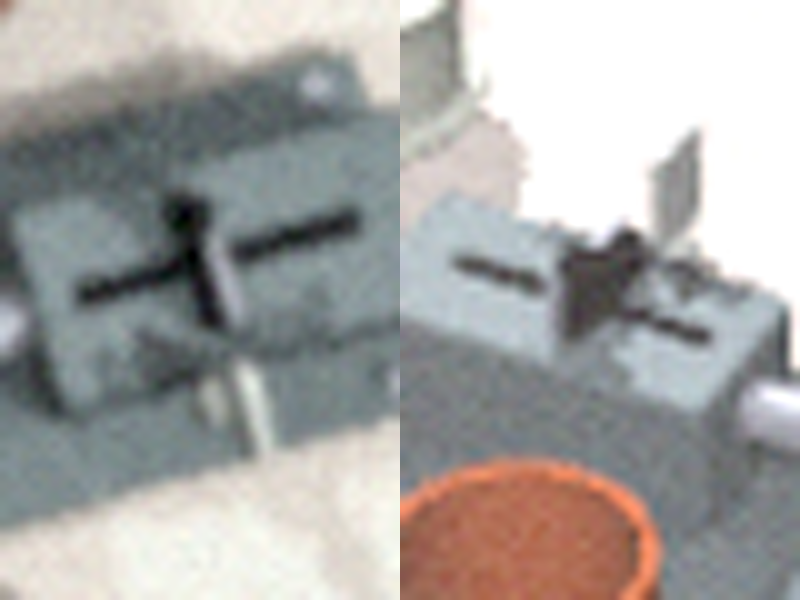

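The index and pointer stand almost level with the flag: the blades are at (215,270) and the flag at (255,400) in the left half. My estimates put the index 0–2.4 mm short, so I'll add 1.2 mm and hold.

{"fn": "play_rows", "kwargs": {
  "increments": [
    [[0,0.002,0],[0,0,0]],
    [[0,0.004,0],[0,0,0]],
    [[0,0.004,0],[0,0,0]],
    [[0,0.004,0],[0,0,0]],
    [[0,0.004,0],[0,0,0]],
    [[0,0.004,0],[0,0,0]],
    [[0,0.004,0],[0,0,0]],
    [[0,0.004,0],[0,0,0]],
    [[0,0.004,0],[0,0,0]],
    [[0,0.004,0],[0,0,0]],
    [[0,0.004,0],[0,0,0]],
    [[0,0.004,0],[0,0,0]],
    [[0,0.004,0],[0,0,0]],
    [[0,0.004,0],[0,0,0]],
    [[0,0.004,0],[0,0,0]],
    [[0,0.004,0],[0,0,0]],
    [[0,0.004,0],[0,0,0]],
    [[0,0.004,0],[0,0,0]],
    [[0,0.004,0],[0,0,0]],
    [[0,0.004,0],[0,0,0]]
  ]
}}

```text
t: 19.25
position: [0.508, 0.0725, 0.0815]
tcp_rot: [-0.138, 0.99, -0.002, 0.001]
ft_force: [3.2, -10.8, 2.1]
opening: 0.201
grip_force: 30.0
```

{"fn": "play_rows", "kwargs": {
  "increments": [
    [[0,0,0],[0,0,0]],
    [[0,0,0],[0,0,0]],
    [[0,0,0],[0,0,0]],
    [[0,0,0],[0,0,0]],
    [[0,0,0],[0,0,0]],
    [[0,0,0],[0,0,0]]
  ]
}}

```text
t: 19.85
position: [0.5081, 0.0725, 0.0815]
tcp_rot: [-0.138, 0.99, -0.002, 0.001]
ft_force: [1.3, -10.3, 1.6]
opening: 0.2
grip_force: 30.0
```

```bash
python3 - <<'E'
from m2 import *
for c in('top','scene'):
    for i in range(2): an(c,grab(c))
print(ctrl.get_obs()['position'],go((.5171,.0399,.0815),1.844))
E
```

```text
top flag 23 -105.6 [-108.1 -105.  -104.2]
top idx 48 -105.7 [-111.2 -105.8 -100.2]
top idxtop 18 -106.6 [-111.5 -106.9 -101.3]
top fork 43 12.5 [-5.9 10.7 34.6]
top fork+ 40 14.9 [-6.1 14.4 35.8]
top flag 23 -105.4 [-107.6 -104.9 -104.1]
top idx 46 -105.8 [-110.8 -105.8 -100.6]
top idxtop 12 -107.5 [-111.2 -108.3 -102.3]
top fork 47 11.8 [-5.5 10.6 31.1]
top fork+ 40 15.8 [-6.6 15.8 37.1]
scene flag 41 -107.9 [-111.7 -107.6 -105.4]
scene idx 45 -107.2 [-114.2 -107.4 -101.3]
scene idxtop 4 -111.1 [-112.5 -111.1 -109.8]
scene fork 42 19.9 [-10.1  12.1  54.4]
scene fork+ 29 23.1 [-8.3 13.5 54.3]
scene flag 36 -108.1 [-111.7 -107.6 -105.9]
scene idx 35 -107.4 [-113.3 -107.7 -101.3]
scene idxtop 5 -109.2 [-112.9 -110.  -103.2]
scene fork 44 20.8 [-7.7 12.9 52.7]
scene fork+ 31 23.7 [-7.4 13.4 54.2]
[0.50804121 0.07246644 0.08150662] ([0.0005, -0.1127, 0.0005], [-0.002, 0.0004, 0.0014])
```

The index is level with the flag in both views and has been held for over two seconds. Now I'll ease it home.

{"fn": "play_rows", "kwargs": {
  "increments": [
    [[0,-0.003,0],[0,0,0]],
    [[0,-0.008,0],[0,0,0]],
    [[0,-0.013,0],[0,0,0]],
    [[0,-0.018,0],[0,0,0]],
    [[0,-0.023,0],[0,0,0]],
    [[0,-0.028,0],[0,0,0]],
    [[0,-0.033,0],[0,0,0]],
    [[0,-0.038,0],[0,0,0]],
    [[0,-0.043,0],[0,0,0]],
    [[0,-0.048,0],[0,0,0]],
    [[0,-0.053,0],[0,0,0]],
    [[0,-0.058,0],[0,0,0]],
    [[0,-0.063,0],[0,0,0]],
    [[0,-0.068,0],[0,0,0]],
    [[0,-0.073,0],[0,0,0]],
    [[0,-0.078,0],[0,0,0]],
    [[0,-0.083,0],[0,0,0]],
    [[0,-0.088,0],[0,0,0]],
    [[0,-0.09,0],[0,0,0]]
  ]
}}

```text
t: 21.95
position: [0.5148, 0.0484, 0.0815]
tcp_rot: [-0.137, 0.991, -0.0, 0.0]
ft_force: [-0.8, -5.0, 6.1]
opening: 0.197
grip_force: 30.0
```

{"fn": "play_rows", "kwargs": {
  "increments": [
    [[0,-0.004,0],[0,0,0]],
    [[0,-0.009,0],[0,0,0]],
    [[0,-0.014,0],[0,0,0]],
    [[0,-0.018,0],[0,0,0]],
    [[0,-0.022,0],[0,0,0]],
    [[0,-0.025,0],[0,0,0]],
    [[0,-0.025,0],[0,0,0]],
    [[0,-0.025,0],[0,0,0]]
  ]
}}

```text
t: 22.75
position: [0.5165, 0.0421, 0.0815]
tcp_rot: [-0.137, 0.991, 0.001, 0.0]
ft_force: [-1.5, -0.6, 6.0]
opening: 0.199
grip_force: 30.0
```

{"fn": "play_rows", "kwargs": {
  "increments": [
    [[0,-0.003,0],[0,0,0]],
    [[0,-0.006,0],[0,0,0]],
    [[0,-0.008,0],[0,0,0]],
    [[0,-0.008,0],[0,0,0]]
  ]
}}

```text
t: 23.15
position: [0.5171, 0.04, 0.0815]
tcp_rot: [-0.137, 0.991, 0.001, 0.0]
ft_force: [-2.3, 0.9, 7.1]
opening: 0.203
grip_force: 30.0
```

{"fn": "play_rows", "kwargs": {
  "increments": [
    [[0,0,0],[0,0,0]],
    [[0,0,0],[0,0,0]],
    [[0,0,0],[0,0,0]],
    [[0,0,0],[0,0,0]]
  ],
  "jaw": 0.6
}}

```text
t: 23.55
position: [0.5167, 0.0392, 0.0806]
tcp_rot: [-0.137, 0.991, 0.0, -0.0]
ft_force: [0.1, 0.2, 0.5]
opening: 0.541
grip_force: 0.0
```

{"fn": "play_rows", "kwargs": {
  "increments": [
    [[0,0,-0.05],[0,0,0]],
    [[0,0,-0.15],[0,0,0]],
    [[0,0,-0.3],[0,0,0]],
    [[0,0,-0.4],[0,0,0]],
    [[0,0,-0.427],[0,0,0]],
    [[0,0,-0.427],[0,0,0]],
    [[0,0,-0.427],[0,0,0]],
    [[0,0,-0.427],[0,0,0]]
  ]
}}

```text
t: 24.35
position: [0.5156, 0.039, 0.2067]
tcp_rot: [-0.137, 0.991, 0.0, -0.002]
ft_force: [-0.8, 0.2, 0.0]
opening: 0.599
grip_force: 0.0
```

```bash
python3 meas.py w8; python3 - <<'E'
from m2 import *
d=grab('wrist');an('w8',d)
P=cloud(d);k=(P[...,2]>.095)&(P[...,2]<.106)&(np.hypot(P[...,0]-.517,P[...,1]-.04)<.04);print('handle',cv2.minAreaRect(np.float32(P[k][:,:2]*1000)))
E
```

```text
flag 251 [(-111, 18), (-110, 26), (-109, 33), (-108, 40), (-107, 61), (-106, 61), (-105, 12)]
idx 284 [(-146, 2), (-145, 8), (-144, 26), (-143, 35), (-142, 37), (-141, 51), (-140, 54), (-139, 18), (-109, 1), (-108, 1), (-106, 3), (-104, 2), (-103, 5), (-102, 7), (-101, 10), (-100, 18), (-99, 6)]
pin 473 [0.00222921 0.00023828] 0.10578406978760506
[0.51570127 0.03896468 0.20679458] [-0.70683959  0.55191231 -0.09271823] 0.6022216781313519
w8 flag 719 -106.6 [-109.3 -106.4 -105.3]
w8 idx 966 -121.1 [-142.6 -109.2 -100.3]
w8 idxtop 236 -135.1 [-143.6 -140.3 -100.5]
w8 fork 421 -2.4 [-38.4   5.6  24.8]
w8 fork+ 773 -6.7 [-36.8  -6.5  23.5]
handle ((515.5906372070312, 39.523216247558594), (39.27865982055664, 17.40488624572754), 16.055408477783203)
```

```bash
python3 -c "
from rig import ctrl
print(ctrl.job_done())"
```

```text
the job is handed in; nothing more can be done
None
```

I handed the job in at about 24 s of the 72 s allowed; the hand-in call gave no verdict. The pin is seated in the fork, the index was held level with the flag for over two seconds, the carriage and gauge are back home, and the drag pointer stands within about 1 mm of the flag by my camera measurements.

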